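# Seat the burr carrier of the red mill

## Task

The burr carrier on the red mill head is sitting proud, with its two orange lugs resting on top of the collar. Turn it by its yellow bar under light pressure, without lifting it out of the collar or forcing it, until the lugs drop into the two notches and it sits fully home and level; then let go. Leave the blue mill's carrier, which is already home, alone.

Things in the scene. Friction and masses are not known exactly. Their poses are not given: they have to be found in the camera images.
- red_mill: Red mill head fixed to the bench: base 156 mm across, 104 mm high, chute on its -y side reaching 105 mm from the axis. Origin: centre of the underside; z up. Its open collar (bore 96, outside 128 mm, steel rim at height 104, inner floor at 82 mm) is cut through by two opposite notches, about 42 mm wide, 22 mm deep, along its +x and -x axes.
- red_carrier: Loose dark grey disc in that collar, 84 mm wide, 22 thick, 0.3-0.65 kg. Origin: centre of its underside; z up. Orange lugs along +x and -x reach 60 mm from its axis; each 24 mm wide, from 10 to 22 mm up. At first turned 34 to 90 deg either way from the notches, lugs on the rim (origin 94 mm above the mill's). With its x within about 10 deg of the mill's x, either way round, it drops 12 mm to the floor.
- red_bar (a point): Middle of the yellow upright grip bar on the red mill's carrier, on its axis, 50 mm above the carrier's origin; axes as the carrier's. The bar is 60 mm long along x (in line with the lugs), 14 mm thick along y, and stands from 22 to 62 mm above the carrier's origin: grip it across y.
- blue_carrier: Bystander: an identical carrier with yellow bar, already home in an identical but blue mill head. Origin: centre of the disc's underside; axes as the red mill's carrier. To be left alone.
Not all that is in view belongs to the job. Leave any green look-alike of the red_carrier alone.

How it is judged:
At the end, for the whole second after the job is handed in: The red mill's carrier lies on the collar's floor: its origin 78 to 84.5 mm above the mill's origin, within 12 mm of the mill's axis, lugs within 20 degrees of the notches' line, level within 0.06 rad, and at rest (z of red_carrier in the frame of red_mill between 0.078 and 0.0845 m and horizontal distance between red_carrier and red_mill below 0.012 m and angle between the x axis of red_carrier and the x axis of red_mill, either way round below 0.35 rad and angle between red_carrier's own z axis and vertical below 0.06 rad and linear speed of red_carrier below 0.02 m/s); the robot touches nothing.
It fails at once if the red mill's carrier is lifted out of its collar (origin more than 120 mm above the mill's origin) (z of red_carrier in the frame of red_mill above 0.12 m).
It fails at once if the red mill's carrier is forced (more than 60 N between it and the mill) (contact force between red_carrier and red_mill above 60 N).
It fails at once if the blue mill's carrier is moved by more than 15 mm (distance of blue_carrier from where it was at the start of the episode above 0.015 m).
It also fails if it takes over 32 s, if anything falls off the work surface, if the arm or the gripper's body presses on something with over 40 N, if the wrist force passes 120 N, or if a joint passes its speed limit or range.

## Robot

A 6-joint arm with a two-finger parallel gripper is mounted at the origin on the work surface. World frame = base frame: x ahead of the robot, y to its left, z up, the work surface at z = 0. Lengths are in m, angles in rad, forces in N, time in s.
With the tool pointing down it reaches from about 0.25 to 0.775 m from the base axis. Payload 4 kg.
Tool frame: the origin (TCP) lies midway between the tips of the shut fingers; the grasp point (between the pads) lies 19 mm behind it; z points along the fingers, y is the direction in which the jaws open and shut (so a half turn about z gives the same grasp; the last joint's range is limited). The gripper opens to 94 mm and grips with 3 to 60 N. Pads are 16 mm wide; open, the fingers measure 119 mm over their backs; the gripper's body (75 mm by 177 mm) begins 78 mm behind the grasp point.
Start: joints at [1.119, 0.087, 1.371, -0, 1.684, -0.103], TCP at [0.188, 0.517, 0.206] pointing down, gripper open.
Joint ranges: [-3.1, 3.1], [-0.76, 2.03], [0.27, 2.55], [-1.08, 4.22], [0.17, 2.65], [-2.57, 2.57]. Speed limits (rad/s): [2.79, 2.79, 3.14, 3.14, 3.14, 3.14].

## Interface

Orientations are given as [roll, pitch, yaw] about the fixed x, y, z axes, in that order (R = Rz(yaw) Ry(pitch) Rx(roll)).
In Python, from bench import robot, cams gives the robot as it stands.
- The arm moves only by the tool step_arm, never from a script. Its argument "plan" is a list that holds one entry, the list of rows, each a list of 5 numbers: the shift along the world's x, y, z in mm, then the turn about the world's z in rad, then the opening in per cent of the stroke, from 0 (shut) to 100 (fully open). In form: [[[tx, ty, tz, turn, fingers], ...]]. A call has 1 to 8 rows; each row is the pose to reach, as a shift and turn from the pose commanded when the call began; what a row does not reach only later rows make up. A row lasts 1/12 s, in which the tool goes at most 41.7 mm and 7.16 degrees, less where a joint would pass 70% of its speed; a pose out of reach is approached as far as the arm can. A call with a gripper value outside its range is refused whole. The fingers move at their own pace and stop on an object; the grip force is fixed at half the most. Time passes only in rows, so rows that repeat a pose let the fingers close. It gives the time, the measured TCP pose, the force and the opening at its end, in the units of the state.
- robot.get_obs(): the state, without advancing time (a new reading comes with each control period).
- cams.snapshot(name): name is "side" or "top"; returns a dict with "frame" (420x560x3 uint8, red, green, blue), "camera_matrix" (3x3 intrinsics, pixels), "origin" and "attitude" of the camera in the world. Camera axes: x right, y down, z forward; pixel columns grow to the right and rows downward; lengths in m; the calibration is good to about 2 mm. A picture is of the moment at which its call begins. There is no depth.
- robot.close_job(): hands the job in, once; it reports no verdict.
The state is a dict: "time": time; "joint_positions": joint angles; "qvel": joint speeds; "joint_torque": joint torques, N m; "tool_pos": TCP position; "ee_rot": TCP orientation; "wrist_force": force on the tool from outside, world axes, zero at the start; "wrist_torque": the same for the moment, N m; "width": finger opening in m.
Only numpy, scipy, OpenCV 4.12 (cv2) and the standard library are available. Lean on these libraries where they do the work, as an engineer would, in place of code of your own. Each camera call takes 0.05 s, during which the arm holds its last target. There are 200 camera calls.

## Working session

There is one attempt and no reset: what is moved stays moved. The work goes in short steps, Python scripts to look and compute and a tool call to move; the robot and the scene stay as the last step left them, time stands still between calls to the robot, and variables do not carry over. Pictures are saved under pics/ and viewed, about 8 in all and at most 12, crops included, and the job is handed in when it is done.

Besides the shell and the picture viewer there is one more tool, called after "Request:" as a command line: name --argument value ..., lists and objects as JSON in quotes. step_arm: Moves the arm, as the interface text tells. Its arguments: {"type":"object","properties":{"plan":{"type":"array"}},"required":["plan"]}

```bash
mkdir -p pics; cat > h.py <<'E'
import numpy as np, cv2
from bench import robot, cams
from scipy.spatial.transform import Rotation as R
def rot(a):
    a=np.array(a,float)
    return a if a.shape==(3,3) else (R.from_euler('xyz',a).as_matrix() if a.size==3 else R.from_quat(a).as_matrix())
def at_z(s,u,v,z):
    d=rot(s['attitude'])@np.linalg.inv(s['camera_matrix'])@[u,v,1]; o=np.array(s['origin'])
    return o+d*(z-o[2])/d[2]
def proj(s,p):
    c=s['camera_matrix']@(rot(s['attitude']).T@(np.array(p)-s['origin'])); return c[:2]/c[2]
def save(s,n,box=None,k=1):
    f=s['frame'][:,:,::-1]
    if box: f=f[box[1]:box[3],box[0]:box[2]]
    cv2.imwrite('pics/'+n,cv2.resize(f,None,fx=k,fy=k,interpolation=cv2.INTER_CUBIC))
E
python3 - <<'E'
from h import *
import pickle
for n in('top','side'):
    s=cams.snapshot(n); save(s,n+'0.png'); pickle.dump(s,open(n+'.pkl','wb'))
    print(n,s['origin'],s['attitude'],s['camera_matrix'])
print(robot.get_obs())
E
```

```text
top [ 0.40987228 -0.11125698  1.11215161] [-3.07497604  0.03356859 -1.57922362] [[442.26341897   0.         283.42889081]
 [  0.         442.26341897 206.57205645]
 [  0.           0.           1.        ]]
side [0.3520888  0.53298876 0.75325824] [-2.38646228 -0.01589161 -2.91579861] [[449.78537833   0.         278.62536033]
 [  0.         449.78537833 215.35484418]
 [  0.           0.           1.        ]]
{'time': 0.1, 'joint_positions': array([ 1.11890038e+00,  8.78699319e-02,  1.37206796e+00, -7.75731113e-06,
        1.68362621e+00, -1.03057271e-01]), 'qvel': array([ 0.00081591, -0.00109244, -0.00259122,  0.00031004,  0.00141159,
        0.00182561]), 'joint_torque': array([ 1.93855871e-03, -3.41255200e+01, -3.03300512e+01,  7.18303537e-02,
        3.04825022e-02, -1.14741133e-04]), 'tool_pos': array([0.18776187, 0.51643294, 0.20444518]), 'ee_rot': array([-3.13963088e+00, -1.95143056e-04,  2.79275292e+00]), 'wrist_force': array([0.00945282, 0.08839088, 0.84084867]), 'wrist_torque': array([ 0.03143194, -0.04242745,  0.01626772]), 'width': 0.09413397013880627}
```

View pics/top0.png

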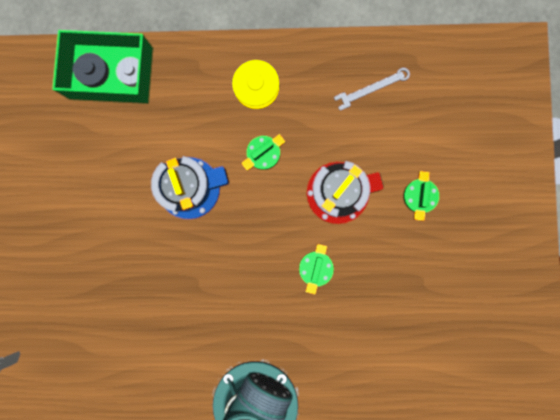

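View pics/side0.png

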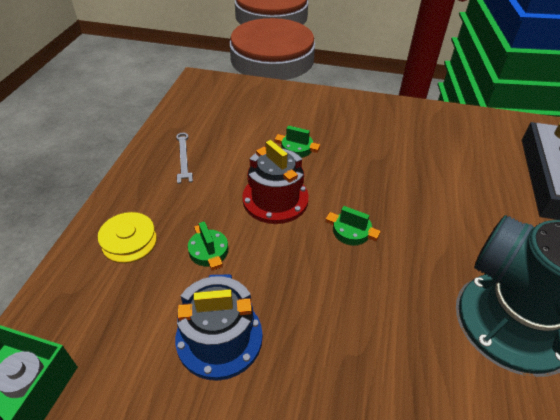

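Candidates in the top view: the carrier in the red mill at (344,189), the home carrier in the blue mill at (178,184), and green look-alikes at (263,152), (422,196) and (316,269). By the description it is the red mill one, so I'll check it in a close crop.

```bash
python3 - <<'E'
from h import *
import pickle
s=pickle.load(open('top.pkl','rb')); save(s,'c1.png',(300,145,390,230),7)
E
```

```text
(no output)
```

View pics/c1.png

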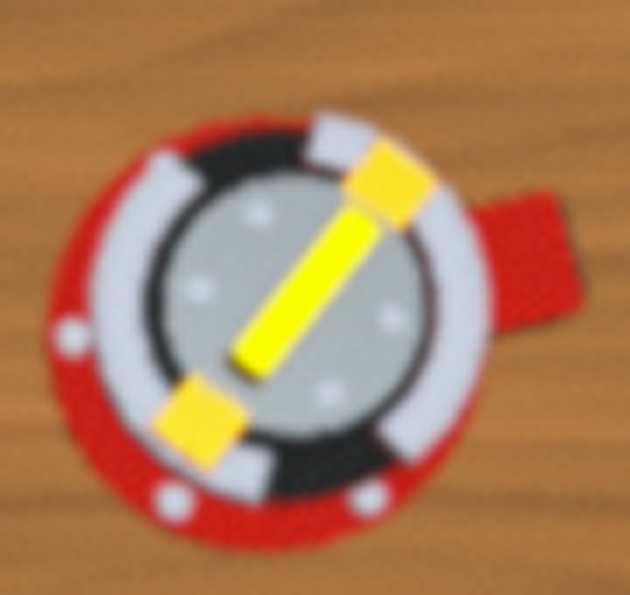

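The crop shows the orange lugs on the rim at crop (392,183) and (200,422), i.e. image (356,171) and (328.6,205.3). The notches are near crop (250,150) and (328,478), and the chute points right.

```bash
python3 - <<'E'
from h import *
import pickle
s=pickle.load(open('top.pkl','rb'))
P=lambda u,v,z:at_z(s,300+u/7,145+v/7,z)
def ln(n,a,b): print(n,((a+b)/2).round(4),np.degrees(np.arctan2(*(a-b)[1::-1])).round(1))
ln('lugs',P(392,183,.116),P(200,422,.116))
ln('bar',P(367,217,.156),P(250,365,.156))
ln('notch',P(250,150,.1),P(328,478,.1))
c=P(291,305,.104); e=P(565,262,.06);print('collar',c,'chute',np.degrees(np.arctan2(e[1]-c[1],e[0]-c[0])))
print(np.degrees(robot.get_obs()['ee_rot']))
E
```

```text
lugs [ 0.5168 -0.2115  0.116 ] -39.4
bar [ 0.516  -0.2114  0.156 ] -39.0
notch [ 0.5149 -0.2107  0.1   ] 12.3
collar [ 0.51720325 -0.21106511  0.104     ] chute -79.38059065842087
[-1.79887599e+02 -1.11808735e-02  1.60012955e+02]
```

Request:
step_arm --plan '[[[16,-36,20,-0.08,100],[32,-72,40,-0.16,100],[48,-108,40,-0.24,100],[64,-144,40,-0.34,100],[80,-180,40,-0.34,100],[96,-216,40,-0.34,100],[112,-252,40,-0.34,100],[128,-288,40,-0.34,100]]]'

```text
time: 0.77
tool_pos: [0.316, 0.2271, 0.2452]
ee_rot: [-3.142, 0.0, 2.454]
wrist_force: [0.4, 0.5, -0.2]
width: 0.0944
```

Request:
step_arm --plan '[[[16,-36,0,0,100],[32,-72,0,0,100],[48,-108,0,0,100],[64,-144,0,0,100],[80,-180,0,0,100],[96,-216,0,0,100],[112,-252,0,0,100],[128,-288,0,0,100]]]'

```text
time: 1.43
tool_pos: [0.4441, -0.0611, 0.2451]
ee_rot: [3.141, -0.0, 2.452]
wrist_force: [0.3, 0.2, 0.5]
width: 0.0943
```

Request:
step_arm --plan '[[[14,-30,0,0,100],[28,-60,0,0,100],[42,-90,0,0,100],[56,-120,-10,0,100],[72,-152,-20,0,100],[72,-152,-30,0,100],[72,-152,-30,0,100]]]'

```text
time: 2.02
tool_pos: [0.5147, -0.2117, 0.2111]
ee_rot: [-3.14, -0.008, 2.45]
wrist_force: [-0.4, 0.4, -1.6]
width: 0.0937
```

```bash
python3 - <<'E'
from h import *
o=robot.get_obs(); print(o['tool_pos'],np.degrees(o['ee_rot']),o['joint_positions'],o['time'])
s=cams.snapshot('side'); save(s,'s1.png',(200,90,360,230),5)
E
```

```text
[ 0.51470279 -0.21169294  0.21107072] [-179.92328072   -0.45601269  140.39587851] [-4.92244085e-01  1.07097663e-01  1.33817020e+00  2.62964291e-04
  1.70439134e+00 -1.37178945e+00] 2.0167
```

View pics/s1.png

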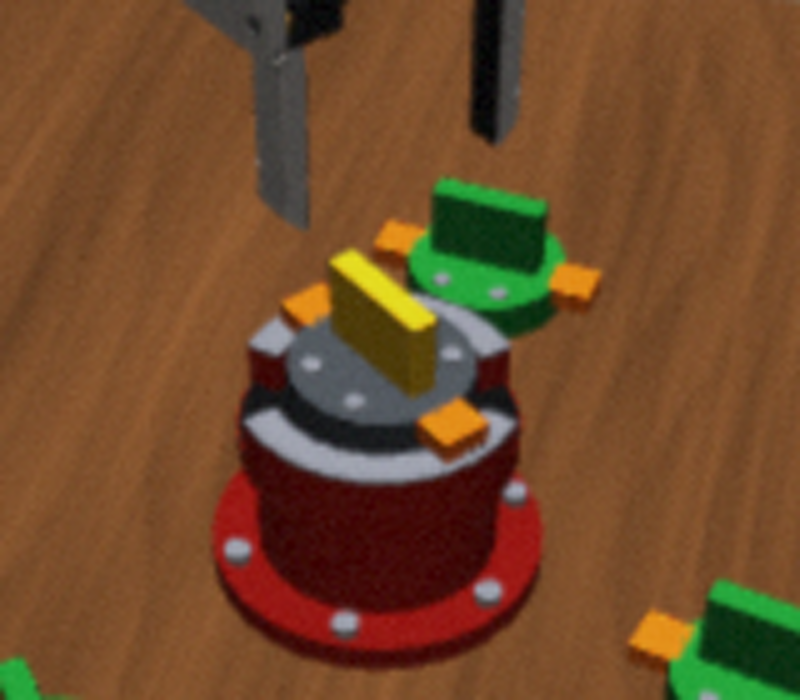

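The view shows open fingers straddling the line of the yellow bar. Its top runs from crop (340,255) to (425,322), centre image (276.6,148). The lugs are on the rim and the notches are to the left and right. I'll cross-check the centre, then descend.

```bash
python3 - <<'E'
from h import *
import pickle
s=pickle.load(open('side.pkl','rb'))
P=lambda u,v,z:at_z(s,200+u/5,90+v/5,z)
a,b=P(340,257,.156),P(427,323,.156); print((a+b)/2, np.degrees(np.arctan2(*(b-a)[1::-1])))
E
```

```text
[ 0.51699658 -0.20775309  0.156     ] 143.02059887484964
```

Request:
step_arm --plan '[[[0,0,-20,0,100],[0,0,-40,0,100],[0,0,-60,0,100],[0,0,-75,0,100],[0,0,-85,0,100],[0,0,-85,0,100]]]'

```text
time: 2.57
tool_pos: [0.5147, -0.2092, 0.1289]
ee_rot: [-3.141, -0.004, 2.454]
wrist_force: [-0.5, -0.0, -0.7]
width: 0.0941
```

Request:
step_arm --plan '[[[1,0,-3,0,60],[1,0,-3,0,30],[1,0,-3,0,0],[1,0,-3,0,0],[1,0,-3,0,0],[1,0,-3,0,0],[1,0,-3,0,0],[1,0,-3,0,0]]]'

```text
time: 3.23
tool_pos: [0.517, -0.2112, 0.1276]
ee_rot: [3.141, 0.0, 2.453]
wrist_force: [-0.1, -0.5, 0.5]
width: 0.0441
```

Request:
step_arm --plan '[[[0,0,0,0,0],[0,0,0,0,0],[0,0,0,0,0],[0,0,0,0,0],[0,0,0,0,0],[0,0,0,0,0],[0,0,0,0,0]]]'

```text
time: 3.82
tool_pos: [0.5172, -0.2108, 0.1275]
ee_rot: [3.141, 0.0, 2.453]
wrist_force: [0.9, 0.9, -0.3]
width: 0.0138
```

Gripped at 13.8 mm, which matches the bar. Next, turn 35° with a slight press and watch the force.

Request:
step_arm --plan '[[[0,0,-1,0.08,0],[0,0,-1,0.16,0],[0,0,-1,0.24,0],[0,0,-1,0.32,0],[0,0,-1,0.4,0],[0,0,-1,0.48,0],[0,0,-1,0.56,0],[0,0,-1,0.61,0]]]'

```text
time: 4.48
tool_pos: [0.5172, -0.2119, 0.1275]
ee_rot: [-3.14, 0.001, 3.066]
wrist_force: [-0.9, -0.1, 2.8]
width: 0.0134
```

Request:
step_arm --plan '[[[0,0,-1,0.04,0],[0,0,-1,0.08,0],[0,0,-1,0.12,0],[0,0,-1,0.16,0],[0,0,-1,0.2,0],[0,0,-1,0.24,0],[0,0,-1,0.28,0],[0,0,-1,0.28,0]]]'

```text
time: 5.15
tool_pos: [0.5164, -0.2113, 0.1249]
ee_rot: [3.141, -0.001, -2.94]
wrist_force: [0.7, 0.1, -4.4]
width: 0.0136
```

The load now hangs on the gripper (−4.4 N), so the lugs are free of the rim. Lower gently.

Request:
step_arm --plan '[[[0,0,-2,0,0],[0,0,-4,0,0],[0,0,-5,0,0],[0,0,-6,0,0],[0,0,-6,0,0]]]'

```text
time: 5.57
tool_pos: [0.5166, -0.2108, 0.1187]
ee_rot: [3.141, -0.001, -2.941]
wrist_force: [-0.2, 0.3, -4.7]
width: 0.0135
```

Request:
step_arm --plan '[[[0,0,-1,0,0],[0,0,-2,0,0],[0,0,-3,0,0],[0,0,-3,0,0],[0,0,-3,0,0]]]'

```text
time: 5.98
tool_pos: [0.5169, -0.2111, 0.1165]
ee_rot: [3.141, -0.0, -2.94]
wrist_force: [-0.1, -0.6, -2.8]
width: 0.0135
```

Request:
step_arm --plan '[[[0,0,-0.5,0,0],[0,0,-1,0,0],[0,0,-1,0,0],[0,0,-1,0,0]]]'

```text
time: 6.32
tool_pos: [0.517, -0.2111, 0.1155]
ee_rot: [3.142, 0.0, -2.94]
wrist_force: [0.1, -0.4, -4.5]
width: 0.0138
```

```bash
python3 - <<'E'
from h import *
print(robot.get_obs()['wrist_force'])
s=cams.snapshot('side'); save(s,'s2.png',(200,90,360,230),5)
E
```

```text
[ 0.06002642 -0.39625264 -4.48813965]
```

View pics/s2.png

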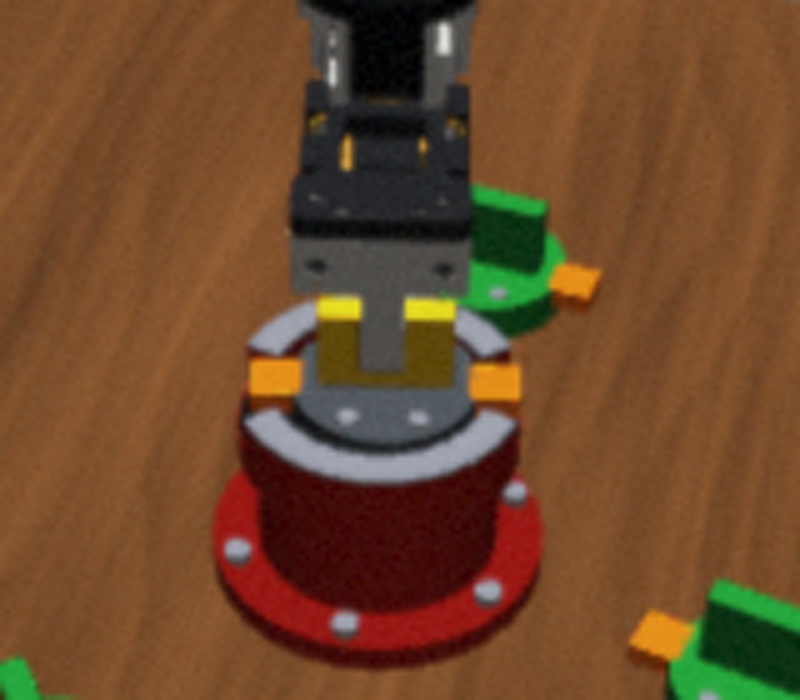

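The lugs are in both notches, at crop (275,378) and (495,382), and the carrier still hangs slightly. Lower until the weight is taken.

Request:
step_arm --plan '[[[0,0,-0.5,0,0],[0,0,-1,0,0],[0,0,-1,0,0],[0,0,-1,0,0]]]'

```text
time: 6.7
tool_pos: [0.517, -0.2111, 0.1155]
ee_rot: [-3.141, 0.001, -2.94]
wrist_force: [-2.8, 0.8, 3.2]
width: 0.0141
```

The floor is reached: z holds at 0.1155 and the force now pushes up. Let go and withdraw.

Request:
step_arm --plan '[[[0,0,0,0,20],[0,0,0,0,40],[0,0,0,0,60],[0,0,0,0,60],[0,0,0,0,60],[0,0,0,0,60],[0,0,0,0,60],[0,0,0,0,60]]]'

```text
time: 7.37
tool_pos: [0.517, -0.2111, 0.1145]
ee_rot: [3.141, 0.0, -2.94]
wrist_force: [-0.1, -0.6, -0.2]
width: 0.0564
```

Request:
step_arm --plan '[[[0,0,15,0,60],[0,0,40,0,60],[0,0,80,0,60],[0,0,110,0,60],[-40,0,120,0,60],[-80,0,120,0,60],[-110,0,120,0,60],[-110,0,120,0,60]]]'

```text
time: 8.03
tool_pos: [0.4034, -0.211, 0.2355]
ee_rot: [-3.14, -0.001, -2.943]
wrist_force: [0.8, 0.1, 0.4]
width: 0.0564
```

```bash
python3 - <<'E'
from h import *
print(robot.get_obs()['wrist_force'])
a=cams.snapshot('side'); save(a,'a.png',(200,90,360,230),3)
b=cams.snapshot('top'); save(b,'b.png',(300,145,390,230),5)
A,B=cv2.imread('pics/a.png'),cv2.imread('pics/b.png')
A=cv2.resize(A,(400,350));B=cv2.resize(B,(370,350)); cv2.imwrite('pics/f.png',cv2.hconcat([A,B]))
E
```

```text
[0.82545017 0.11123278 0.40441461]
```

View pics/f.png

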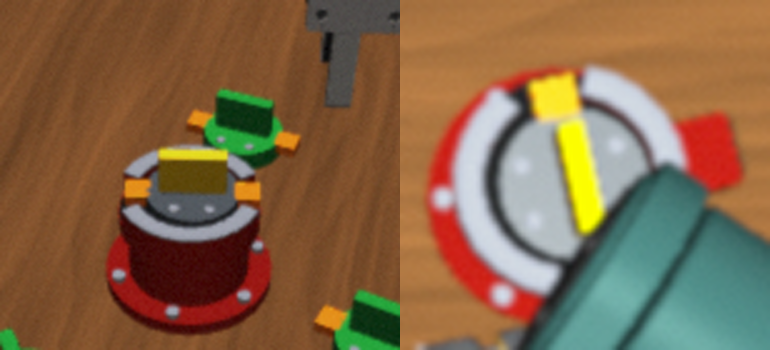

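The carrier sits level, with its lugs at (137,189) and (247,190) inside the notches. The arm is clear, so I'm handing in.

```bash
python3 -c "
from bench import robot
print(robot.close_job())"
```

```text
the job is handed in; nothing more can be done
None
```

The red mill's carrier looks fully home, and I handed the job in at about 8 s of the 32 s allowed. I gripped it by the yellow bar and turned it about 51° under a light press. Once the lugs came over the notches I lowered it about 12 mm to the floor, let go and backed away.

- **Seating:** the last pictures show both orange lugs down in the notches and the carrier level. The tool stopped 12 mm below its grip height, with the floor pushing up about 3 N. In the top view the arm hid the far lug, but the side view shows both.
- **Force:** the largest wrist force I read after a move was about 5 N, well under the limits. I only read it at the end of each move, so brief peaks in between were not seen.
- **Other parts:** the arm did not go near the blue mill's carrier or the green look-alikes while working. I did not take a final picture of the blue carrier.
- **Disagreement:** the two cameras placed the bar's centre about 4 mm apart in y, which the grip took up. No other check failed.

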